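# Refit and lock the filter of the dust extractor

### The job

Put the cleaned pleated filter back into the sloping intake of the bench dust extractor, handle outward and lying flat on its seat all round, then turn both turnbuttons square across its edges so that it is locked in. Lower the filter in gently, do not drop it, and leave the mug, the clay cup, the squeeze bottle and the brush where they are.

Things in the scene. Friction and masses are not known exactly. Their poses are not given: they have to be found in the camera images.
- filter: Flat filter cassette: aluminium frame, white paper pleats, 140 mm (x) by 190 mm (y) by 20 mm thick (z), 0.3 to 0.6 kg. Origin at the centre of its underside; z points out of the side with the handle. It starts lying on the bench, handle up. It may go in either way round (turned half round about z).
- filter_handle (a point): Middle of the filter's handle, (0, 0, 54 mm) in the filter's frame: a square bar 12 mm wide (x), 12 mm high (z) and 104 mm long (along y) on a post at each end, 80 mm clear between the posts. The bar spans z = 48 to 60 mm, 28 mm clear above the filter's face.
- extractor: Grey sheet-metal dust extractor, fixed to the bench: 320 mm wide (y), 300 mm deep, front (-x) a sloping face towards the robot, flat fan box behind it up to 185 mm high. Origin under its middle.
- intake: Recess for the filter in the face that slopes at 35 degrees, low edge to the robot. Origin: middle of the recess floor (the seat); x up the slope, y to the left along the width, z square out of the face. Recess 148 (x) by 198 (y) by 20 mm deep; rails all round, tops at z = 20 mm. Home: filter's origin at this origin (4 mm play each side), flush with the rails, z along z, x along x or reversed.
- button_left (a joint): Angle (rad) of the left steel turnbutton about the intake's z. 0: closed, nose square inward over the filter. 1.57: open, nose up the slope along the rail. Starts open at 1.4 to 1.75, clear of the recess. Closes clockwise seen from in front of the face. Turns from -0.7 to 2.1, friction about 0.12 N m, no stop or catch at 0, stays where left; blocked by the filter's edge if that is not down.
- button_right (a joint): Angle (rad) of the right turnbutton, mirror image of the left: 0 closed, nose square inward over the filter; 1.57 open, nose up the slope. Starts at 1.4 to 1.75; closes anticlockwise seen from in front of the face. Range, friction and behaviour as the left one.
- pivot_left (a point): Point on the left button's pivot axis at intake (0, 123, 50.5 mm), inside its thumb wing: a place to pinch it. Button: plate 22 mm wide, 6 mm thick, 2.5 mm above the rail, nose 62 mm and tail 10 mm from the pivot. The wing stands along the plate: 10 mm thick, from 18 mm behind the pivot to 38 mm towards the nose, rising 28 mm above the plate, its top 6 mm above this point.
- pivot_right (a point): The same point on the right button's pivot axis, at intake (0, -123, 50.5 mm). The button has the same sizes.
- mug: White mug, 76 mm across, 85 mm high, standing beside the filter (which of the two stands nearer the extractor varies). Not part of the job. Origin at the centre of its foot.
- cup: Unglazed red clay cup, 80 mm across, 75 mm high, in front of the extractor. Not part of the job. Origin at the centre of its foot.
- brush: Glaze brush lying on the bench beyond the filter. Not part of the job. Origin under its middle.
- slip_bottle: White squeeze bottle with a red nozzle, 66 mm across, 210 mm high, right of the extractor. Not part of the job. Origin at the centre of its foot.
Not all that is in view belongs to the job. Leave any pink look-alike of the filter alone.

How it is judged (in metres and radians):
On the way:
1. the filter lies home in the intake, flat on its seat (x of filter in the frame of intake between -0.007 and 0.007 m and y of filter in the frame of intake between -0.007 and 0.007 m and z of filter in the frame of intake below 0.004 m and angle between the z axis of filter and the z axis of intake, either way round below 0.05 rad), for 0.2 s.
At the end, for the whole second after the job is handed in: The filter lies home and at rest in the intake (origin within 7 mm of the seat's middle along x and y, less than 4 mm above the seat, tilted less than 0.05 rad to it) and both turnbuttons are still and stand square across its edges, within 0.3 rad of 0 (all of step 1 and value of joint button_left between -0.3 and 0.3 rad and velocity of joint button_left between -0.05 and 0.05 rad/s and value of joint button_right between -0.3 and 0.3 rad and velocity of joint button_right between -0.05 and 0.05 rad/s and linear speed of filter below 0.01 m/s); the robot touches nothing.
It fails at once if the filter dropped or slammed in (faster than 0.4 m/s within 30 mm of its seat) (x of filter in the frame of intake between -0.05 and 0.05 m and y of filter in the frame of intake between -0.05 and 0.05 m and z of filter in the frame of intake below 0.03 m and linear speed of filter above 0.4 m/s).
It fails at once if the mug, the cup, the squeeze bottle or the brush moved more than 30 mm (distance of any of mug, cup, brush, slip_bottle from where it was at the start of the episode above 0.03 m).
It also fails if it takes over 69 s, if anything falls off the work surface, if the arm or the gripper's body presses on something with over 40 N, if the wrist force passes 120 N, or if a joint passes its speed limit or range.

### The arm

A 7-joint arm with a two-finger parallel gripper is mounted at the origin on the work surface. World frame = base frame: x ahead of the robot, y to its left, z up, the work surface at z = 0. Lengths are in m, angles in degrees, forces in N, time in s.
With the tool pointing down it reaches from about 0.425 to 1.025 m from the base axis. Payload 3.6 kg.
Tool frame: the origin (TCP) lies on the centre line of the jaws, within the pads' length; the fingertips stand 19 mm ahead of it and the grasp point (between the pads) is the TCP (ctrl.finger_overhang is the distance from the TCP to the fingertips, in m); z points along the fingers, y is the line along which they close (so a half turn about z gives the same grasp; the last joint's range is limited). The gripper opens to 85 mm and grips with 20 to 120 N. Pads are 22 mm wide; open, the fingers measure 114 mm over their backs; the gripper's body (76 mm by 85 mm) begins 54 mm behind the grasp point. The pads swing forward as they close: fully open they stand 13 mm farther back than shut.
Start: joints at [-5.357, 33.873, 2.773, 92.16, -1.908, 54.013, -1.931], TCP at [0.725, 0, 0.25] pointing down, gripper open.
Joint ranges: [-153.93, 153.93], [-27.13, 128.08], [-72.61, 78.16], [10.71, 143.7], [-87.88, 267.88], [4.46, 118.87], [-176.78, 176.78]. Speed limits (degrees/s): [147.25, 147.25, 180, 180, 180, 180, 180].

### API

Orientations are given as [roll, pitch, yaw] about the fixed x, y, z axes, in that order (R = Rz(yaw) Ry(pitch) Rx(roll)).
In Python, from station import ctrl, vision, order gives the robot as it stands.
- The arm moves only by the tool apply_moves, never from a script. Its argument "targets" is a list of rows, each a list of 7 numbers: the turn, a rotation vector about the tool's x, y, z in rad, then the shift along the tool's x, y, z in mm, then the opening, from 0 (shut) to 1 (fully open). In form: [[rx, ry, rz, x, y, z, fingers], ...]. A call has 1 to 12 rows; each row shifts and turns the commanded pose from where the row before left it, along the tool's axes as they then stand; what a row does not reach is not made up. A row lasts 1/12 s, in which the tool goes at most 41.7 mm and 7.16 degrees, less where a joint would pass 70% of its speed; a pose out of reach is approached as far as the arm can. A call with a gripper value outside its range is refused whole. The fingers move at their own pace and stop on an object; "grip_force" is the grip in N (left out, the last holds). Time passes only in rows, so rows that do not move let the fingers close. It gives the time, the measured TCP pose, the force, the opening and the grip force at its end, in the units of the state.
- ctrl.state(): the state, without advancing time (a new reading comes with each control period).
- vision.snapshot(name): name is "scene" or "side" or "wrist"; returns the picture (420x560x3 uint8, blue, green, red); there is no depth.
- vision.get_calibration(name): a dict with "camera_matrix" (3x3 intrinsics, pixels), "xyz" and "attitude" of the camera in the world. Camera axes: x right, y up, looking along -z (the intrinsics and any distortion apply to the point x, -y, -z); pixel columns grow to the right and rows downward; lengths in m; the calibration is good to about 2 mm. The wrist camera is an equidistant fisheye: a pixel r from the principal point sees the ray r / f radians off the axis. A picture is of the moment at which its call begins: read the wrist's pose just before it. get_calibration takes no time and is no camera call; for the wrist camera it gives the pose at the moment of the call.
- order.hand_in(): hands the job in; it is judged then, once.
The state is a dict: "clock": time; "q": joint angles; "joint_velocities": joint speeds; "joint_torque": joint torques, N m; "eef_pos": TCP position; "ee_rot": TCP orientation; "ft_force": force on the tool from outside, world axes, zero at the start; "wrist_torque": the same for the moment, N m; "gripper_width": opening from 0.0 (shut) to 1.0 (fully open); "gripper_force": force on a finger pad.
Only numpy, scipy, OpenCV 4.12 (cv2) and the standard library are available. Lean on these libraries where they do the work, as an engineer would, in place of code of your own. Each camera call takes 0.05 s, during which the arm holds its last target. There are 200 camera calls.

## Working session

There is one attempt and no reset: what is moved stays moved. The work goes in short steps, Python scripts to look and compute and a tool call to move; the robot and the scene stay as the last step left them, time stands still between calls to the robot, and variables do not carry over. Pictures are saved under pics/ and viewed, at most 10 in all, crops included, and the job is handed in when it is done.

Besides the shell and the picture viewer there is one more tool, called after ">>>" as name(argument=value, ...) on one line, values as JSON. apply_moves: Moves the arm, as the interface text tells. Its arguments: {"type":"object","properties":{"targets":{"type":"array"},"grip_force":{"type":"number"}},"required":["targets"]}

```bash
ls; mkdir -p pics
cat > h.py <<'E'
from station import ctrl, vision, order
import numpy as np, cv2
from scipy.spatial.transform import Rotation as R
E
python3 - <<'E'
from h import *
print(ctrl.state())
a=vision.snapshot("scene");b=vision.snapshot("side")
cv2.imwrite("pics/scene0.png",a);cv2.imwrite("pics/side0.png",b)
for n in("scene","side","wrist"):print(n,vision.get_calibration(n))
c=vision.snapshot("wrist");cv2.imwrite("pics/wrist0.png",c)
E
```

```text
pics
{'clock': 0.0, 'q': array([-5.35498486, 33.92696156,  2.76735769, 92.23980526, -1.90797191,
       54.01246336, -1.93021744]), 'joint_velocities': array([ 0.09219489, -0.11299058, -0.05234029,  0.07235687, -0.09520752,
       -0.02491451, -0.06898061]), 'joint_torque': array([ 3.78132427e-04, -5.48684978e+01,  1.54672019e+00, -1.98121297e+01,
        9.43630905e-03,  8.90732801e-03, -1.16924070e-05]), 'eef_pos': array([ 7.24180556e-01, -2.04437535e-05,  2.49103162e-01]), 'ee_rot': array([-1.79867094e+02,  7.51048950e-03,  9.00030043e+01]), 'ft_force': array([ 0.82893234,  0.26054283, -0.26017253]), 'wrist_torque': array([-0.0050247 , -0.00541833,  0.01379585]), 'gripper_force': 0.0, 'gripper_width': 0.9990145322949742}
scene {'camera_matrix': array([[442.29874152,   0.        , 273.72456085],
       [  0.        , 442.29874152, 205.26563835],
       [  0.        ,   0.        ,   1.        ]]), 'xyz': array([1.01189073, 0.53592483, 1.05998792]), 'attitude': array([ 38.88479233,   0.53046475, 139.86252235])}
side {'camera_matrix': array([[535.11743599,   0.        , 281.03329317],
       [  0.        , 535.11743599, 202.73087483],
       [  0.        ,   0.        ,   1.        ]]), 'xyz': array([0.29179189, 1.06967243, 0.86154457]), 'attitude': array([  57.3671921 ,    0.60305977, -167.59614715])}
wrist {'camera_matrix': array([[325.1922621 ,   0.        , 274.02348578],
       [  0.        , 325.1922621 , 208.17720059],
       [  0.        ,   0.        ,   1.        ]]), 'xyz': array([0.72468526, 0.07109671, 0.37318524]), 'attitude': array([-16.16317595,   0.12218045,  -0.03092081])}
```

View pictures.

View pics/scene0.png

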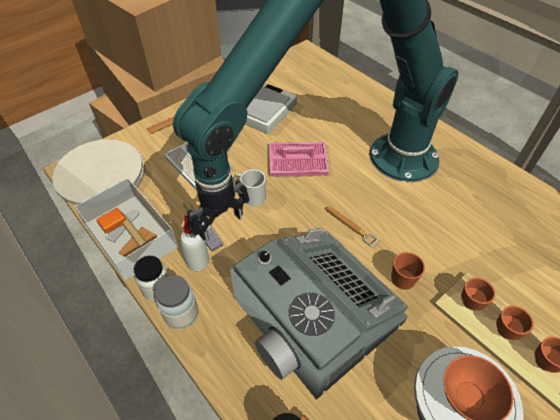

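View pics/side0.png

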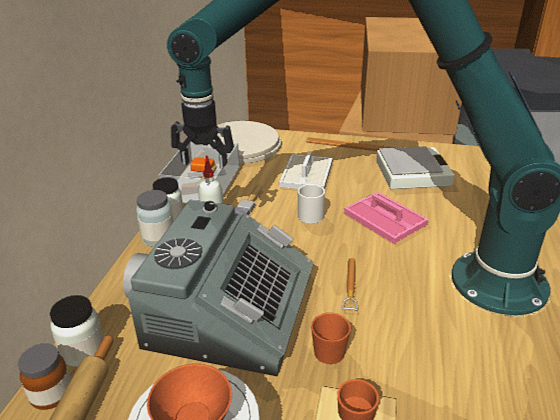

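View pics/wrist0.png

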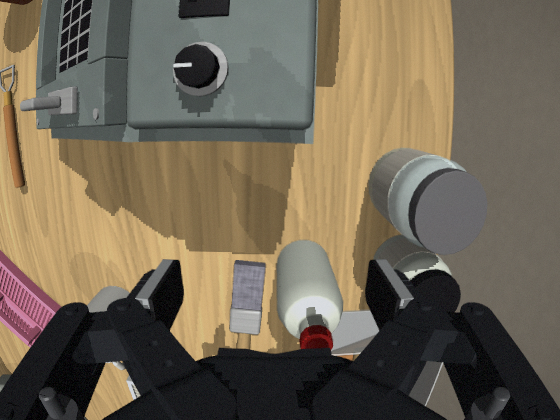

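```bash
cat >> h.py <<'E'
def ray(name,u,v,cal=None):
    c=cal or vision.get_calibration(name);K=c["camera_matrix"]
    p=np.array([(u-K[0,2])/K[0,0],(v-K[1,2])/K[1,1]])
    if name=="wrist":
        r=np.hypot(*p); d=np.r_[p/r*np.sin(r),np.cos(r)] if r>0 else np.r_[0,0,1.]
    else: d=np.r_[p,1]; d/=np.linalg.norm(d)
    return np.array(c["xyz"]),R.from_euler("xyz",c["attitude"],degrees=True).apply(d*[1,-1,-1])
def onz(name,u,v,z,cal=None):
    o,d=ray(name,u,v,cal); return o+d*(z-o[2])/d[2]
def tri(rs):
    A=sum(np.eye(3)-np.outer(d,d) for o,d in rs);b=sum((np.eye(3)-np.outer(d,d))@o for o,d in rs)
    x=np.linalg.solve(A,b);return x,[np.linalg.norm(np.cross(x-o,d)) for o,d in rs]
E
python3 - <<'E'
from h import *
for n,u,v,z in [("side",305,172,.03),("side",331,160,.02),("side",282,184,.02),("side",327,189,.02),("side",311,220,0),("scene",253,200,0),("scene",300,158,.03),("scene",407,283,0),("scene",195,265,0),("side",390,217,.03),("side",351,285,0)]:print(n,u,v,onz(n,u,v,z).round(3))
s=vision.get_calibration
for n in["wrist"]:
  for u,v in[(316,340)]:print(onz(n,u,v,.21))
a=cv2.imread("pics/scene0.png")[225:400,225:415];b=cv2.imread("pics/side0.png")[190:370,120:320]
c=cv2.imread("pics/side0.png")[140:250,260:430]
cv2.imwrite("pics/c1.png",np.hstack([cv2.resize(a,(570,525))[:, :],]));cv2.imwrite("pics/c2.png",cv2.resize(b,(660,594)))
E
```

```text
side 305 172 [ 0.544 -0.388  0.03 ]
side 331 160 [ 0.476 -0.502  0.02 ]
side 282 184 [ 0.603 -0.317  0.02 ]
side 327 189 [ 0.463 -0.315  0.02 ]
side 311 220 [ 0.487 -0.171  0.   ]
scene 253 200 [ 0.504 -0.182  0.   ]
scene 300 158 [ 0.29  -0.201  0.03 ]
scene 407 283 [0.369 0.314 0.   ]
scene 195 265 [ 0.772 -0.103  0.   ]
side 390 217 [ 0.269 -0.185  0.03 ]
side 351 285 [0.346 0.082 0.   ]
[ 0.75109806 -0.06358739  0.21      ]
```

View pics/c1.png

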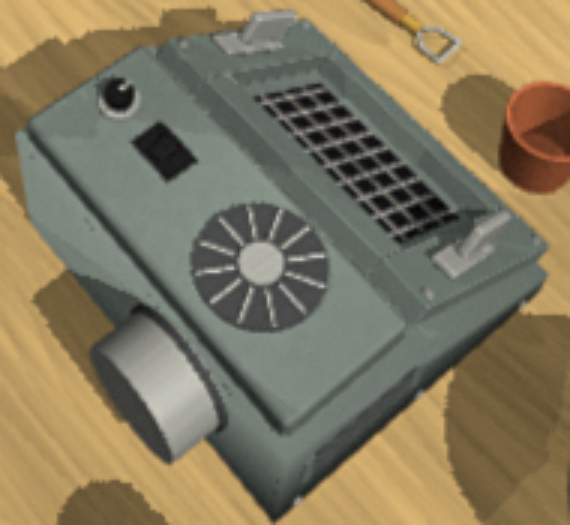

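View pics/c2.png

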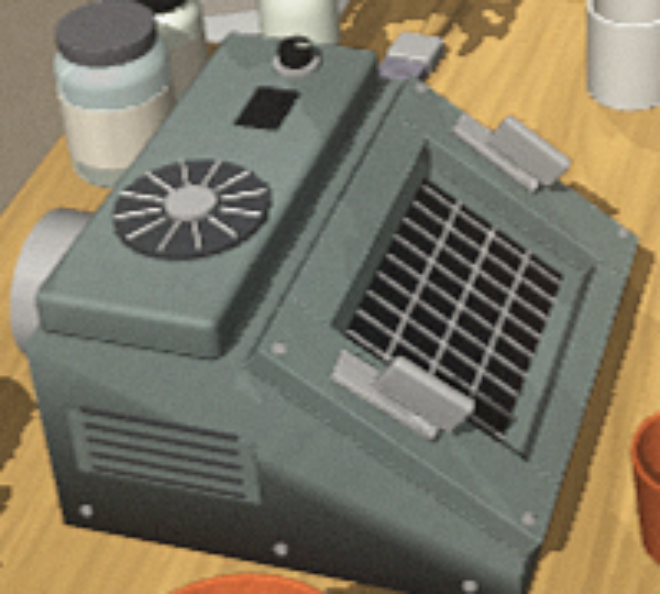

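>>> apply_moves(targets=[[0, 0, 0, 0, 0, -35, 1], [0, 0, 0, -10, -10, -20, 1], [0, 0, 0, -35, -18, 0, 1], [0, 0, 0, -36, -18, 0, 1], [0, 0, 0, -36, -18, 0, 1], [0, 0, 0, -36, -18, 0, 1], [0, 0, 0, -36, -18, 0, 1], [0, 0, 0, -36, -18, 0, 1], [0, 0, 0, -36, -18, 0, 1], [0, 0, 0, -36, -18, 0, 1], [0, 0, 0, -36, -18, 0, 1], [0, 0, 0, -36, -18, 0, 1]])

```text
clock: 1.15
eef_pos: [0.5336, -0.3704, 0.3051]
ee_rot: [-180.0, -0.0, 90.0]
ft_force: [0.2, 0.3, 0.2]
gripper_width: 0.997
gripper_force: 0.0
```

>>> apply_moves(targets=[[0, 0, 0, -20, 0, 0, 1], [0, 0, 0, 0, 0, 0, 1], [0, 0, 0, 0, 0, 0, 1]])

```text
clock: 1.4
eef_pos: [0.5339, -0.3907, 0.3049]
ee_rot: [-180.0, -0.0, 89.8]
ft_force: [0.3, 1.1, -0.4]
gripper_width: 0.998
gripper_force: 0.0
```

Run:
```python
from h import *
S=lambda p:ray("side",120+p[0]/3.3,190+p[1]/3.3)
C=lambda p:ray("scene",225+p[0]/3,225+p[1]/3)
for n,s,c in [("screwUR",(421,87),(182,43)),("screwUL",(279,348),(430,293)),("screwLL",(528,519),(540,240)),("rimUR",(428,142),(222,75)),("fan",(189,203),(262,263))]:
    x,e=tri([S(s),C(c)]);print(n,x.round(4),np.round(e,4))
print(ctrl.state()["eef_pos"],vision.get_calibration("wrist"))
c=vision.snapshot("wrist");cv2.imwrite("pics/wrist1.png",c)
a=vision.snapshot("scene");b=vision.snapshot("side")
cv2.imwrite("pics/scene1.png",a);cv2.imwrite("pics/side1.png",b)
```

```text
screwUR [0.5978 0.0775 0.1617] [0.0005 0.0005]
screwUL [0.606  0.356  0.1632] [0.0003 0.0003]
screwLL [0.4581 0.3628 0.0621] [0.0002 0.0002]
rimUR [0.5841 0.1122 0.1404] [0.0003 0.0003]
fan [0.6918 0.2702 0.1905] [0. 0.]
[ 0.53393314 -0.39066991  0.30494755] {'camera_matrix': array([[325.1922621 ,   0.        , 274.02348578],
       [  0.        , 325.1922621 , 208.17720059],
       [  0.        ,   0.        ,   1.        ]]), 'xyz': array([ 0.53441664, -0.3195885 ,  0.42888778]), 'attitude': array([-16.15533922,   0.03893335,  -0.24330102])}
```

View pics/wrist1.png

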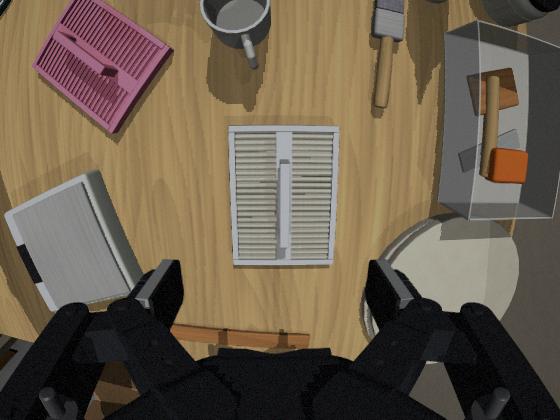

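Run:
```python
from h import *
c=vision.get_calibration("wrist")
P=[onz("wrist",u,v,.02,c) for u,v in[(229,126),(339,126),(332,265),(234,265)]]
for p in P:print(p.round(4))
print("ctr",np.mean(P,0)); print("yaw",[np.degrees(np.arctan2(*(a-b)[[1,0]])) for a,b in[(P[1],P[0]),(P[2],P[3]),(P[0],P[3]),(P[1],P[2])]])
h=[onz("wrist",u,v,.06,c) for u,v in[(286,161),(283.5,258)]];print(h)
```

```text
[ 0.4795 -0.3267  0.02  ]
[ 0.6179 -0.3256  0.02  ]
[ 0.6181 -0.5168  0.02  ]
[ 0.4803 -0.5166  0.02  ]
ctr [ 0.54893849 -0.42144786  0.02      ]
yaw [np.float64(0.4359494989875598), np.float64(-0.06732096774609515), np.float64(90.23719921949026), np.float64(90.06400656456846)]
[array([ 0.54969245, -0.36608236,  0.06      ]), array([ 0.54811293, -0.48672977,  0.06      ])]
```

>>> apply_moves(targets=[[0, 0, 0, -15, 15, 15, 1], [0, 0, 0, -16, 0, 30, 1], [0, 0, 0, 0, 0, 35, 1], [0, 0, 0, 0, 0, 35, 1], [0, 0, 0, 0, 0, 35, 1], [0, 0, 0, 0, 0, 35, 1], [0, 0, 0, 0, 0, 30, 1], [0, 0, 0, 0, 0, 20, 1], [0, 0, 0, 0, 0, 14, 1], [0, 0, 0, 0, 0, 0, 1], [0, 0, 0, 0, 0, 0, 1]])

```text
clock: 2.47
eef_pos: [0.5508, -0.4189, 0.0562]
ee_rot: [-180.0, -0.0, 90.1]
ft_force: [0.5, 0.3, -0.2]
gripper_width: 1.001
gripper_force: 0.0
```

>>> apply_moves(targets=[[0, 0, 0, 0, 0, 0, 0.5], [0, 0, 0, 0, 0, 0, 0], [0, 0, 0, 0, 0, 0, 0], [0, 0, 0, 0, 0, 0, 0], [0, 0, 0, 0, 0, 0, 0], [0, 0, 0, 0, 0, 0, 0], [0, 0, 0, 0, 0, 0, 0], [0, 0, 0, 0, 0, 0, 0]], grip_force=70)

```text
clock: 3.13
eef_pos: [0.5491, -0.4203, 0.057]
ee_rot: [-179.9, -0.0, 90.0]
ft_force: [-2.0, 0.7, 6.6]
gripper_width: 0.12
gripper_force: 69.9
```

>>> apply_moves(targets=[[0, 0, 0, 0, 0, -8, 0], [0, 0, 0, 0, 0, -20, 0], [0, 0, 0, 0, 0, -30, 0], [0, 0, 0, 0, 0, -35, 0], [0, 0, 0, 0, 0, -35, 0], [0, 0, 0, 0, 0, -35, 0], [0, 0, 0, 0, 0, -35, 0], [0, 0, 0, 0, 0, -35, 0], [0, 0, 0, 0, 0, -30, 0], [0, 0, 0, 0, 0, -20, 0], [0, 0, 0, 0, 0, 0, 0], [0, 0, 0, 0, 0, 0, 0]])

```text
clock: 4.13
eef_pos: [0.55, -0.4197, 0.3393]
ee_rot: [180.0, 0.0, 90.0]
ft_force: [-0.1, 0.2, -5.1]
gripper_width: 0.123
gripper_force: 68.6
```

Run:
```python
from h import *
a=cv2.imread("pics/scene1.png")[225:325,285:415];b=cv2.imread("pics/side1.png")[205:350,205:325]
a=cv2.resize(a,None,fx=3.8,fy=3.8,interpolation=cv2.INTER_CUBIC);b=cv2.resize(b,None,fx=4,fy=4,interpolation=cv2.INTER_CUBIC)
z=np.zeros((600,800,3),np.uint8)
b=b[:,:480]; a=cv2.resize(cv2.imread("pics/scene1.png")[225:325,295:375],None,fx=4,fy=4,interpolation=cv2.INTER_CUBIC)
z[:b.shape[0],:480]=b; z[:400,480:800]=a
cv2.imwrite("pics/z1.png",z)
```

```text
(no output)
```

View pics/z1.png

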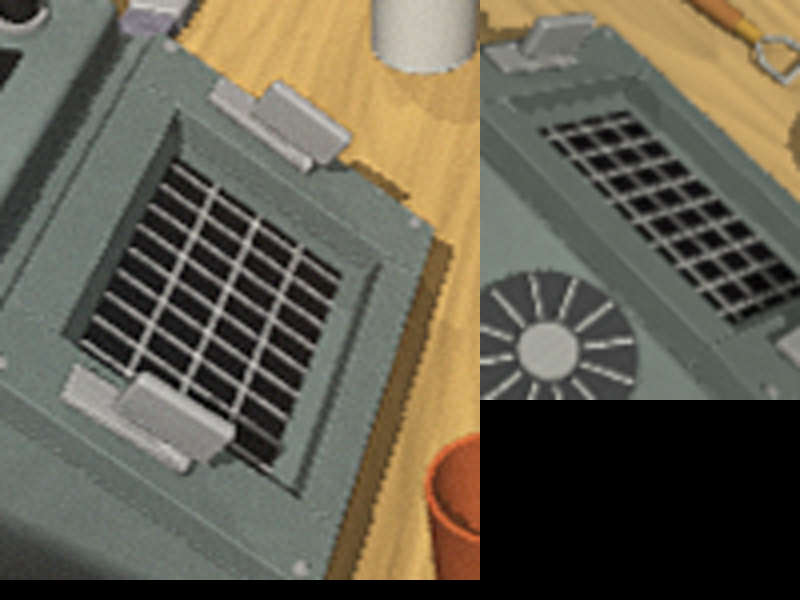

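```bash
cat > m.py <<'E'
from h import *
S=lambda u,v:ray("side",205+(u+.5)/4-.5,205+(v+.5)/4-.5)
C=lambda u,v:ray("scene",295+(u-480+.5)/4-.5,225+(v+.5)/4-.5)
C3=lambda u,v:ray("scene",225+(u+.5)/3-.5,225+(v+.5)/3-.5)
T=[tri(x) for x in [[S(172,46),C3(182,43)],[S(413,222),C(607,33)],[S(300,568),C3(540,240)],[S(0,362),C3(430,293)]]]
for t in T:print(t[0].round(4),np.round(t[1],4))
P=np.array([t[0] for t in T]);c=P.mean(0)
Y=(P[3]-P[0]+P[2]-P[1]);X=(P[0]-P[1]+P[3]-P[2]);Y/=np.linalg.norm(Y);Z=np.cross(X,Y);Z/=np.linalg.norm(Z);
print("slope",np.degrees(np.arctan2(-Z[0],Z[2])),"roll",np.degrees(Z[1]),"yawY",np.degrees(np.arctan2(-Y[0],Y[1])),"yawX",np.degrees(np.arctan2(X[1],X[0])))
print("size",np.linalg.norm(P[3]-P[0]),np.linalg.norm(P[2]-P[1]),np.linalg.norm(P[0]-P[1]),np.linalg.norm(P[3]-P[2]))
yaw=np.radians(np.degrees(np.arctan2(-Y[0],Y[1]))/2+np.degrees(np.arctan2(X[1],X[0]))/2)
A=R.from_euler("ZY",[yaw,-np.radians(35)]).as_matrix()  # columns X,Y,Z
print("yaw",np.degrees(yaw),"c",c)
def pl(o,d,z=0): return A.T@(o+d*(((c+A[:,2]*z-o)@A[:,2])/(d@A[:,2]))-c)
for n,r in [("UR",S(178,110)),("LR",S(380,264)),("LL",S(298,495)),("UL",S(65,338)),("URs",C(507,103)),("LRs",C(637,80)),("gUR",S(175,157)),("gLR",S(343,272)),("gLL",S(276,465)),("gUL",S(80,342))]:
    print(n,(pl(*r,z=-.02 if n[0]=="g" else 0)*1000).round(1))
E
python3 m.py
```

```text
[0.5979 0.0764 0.1617] [0.0003 0.0003]
[0.4519 0.083  0.06  ] [0.0002 0.0002]
[0.4588 0.3621 0.0632] [0. 0.]
[0.6061 0.3551 0.1633] [0.0003 0.0003]
slope 34.511312065514 roll 0.46531728651264936 yawY -1.5432176575417742 yawX -2.6551520039580394
size 0.2788423947864986 0.2791930970737557 0.17806428153572856 0.17820426703171427
yaw -2.099184830749907 c [0.52869506 0.21915105 0.11203346]
UR [ 68.9 -93.7   0. ]
LR [-77.1 -87.1   0. ]
LL [-77.   98.2   0. ]
UL [ 65.9 100.9   0. ]
URs [ 76.5 -92.8  -0. ]
LRs [-65.8 -91.4   0. ]
gUR [ 54.1 -82.3 -20. ]
gLR [-64.8 -85.9 -20. ]
gLL [-67.5  70.3 -20. ]
gUL [ 54.3  78.  -20. ]
```

```bash
cat >> m.py <<'E'
print("---")
for n,r in [("UR",[S(178,110),C(507,103)]),("LR",[S(380,264),C(637,80)]),("UL",[S(65,338),C(690,345)]),("gLR",[S(343,272),C(632,112)])]:
    x,e=tri(r);print(n,(A.T@(x-c)*1000).round(1),np.round(e,4))
E
python3 m.py | sed -n '/---/,$p'
```

```text
---
UR [ 68.4 -97.3  -4.1] [0.0009 0.0009]
LR [-80.3 -97.3  -7.8] [0.0005 0.0005]
UL [ 61.8  77.5 -30.7] [0.0045 0.0045]
gLR [-63.5 -81.4 -17.7] [0.0012 0.0012]
```

>>> apply_moves(targets=[[0, 0, 0, 20, 0, 0, 0], [0, 0, 0, 35, 0, 0, 0], [0, 0, 0, 36, 0, 0, 0], [0, 0, 0, 36, 0, 0, 0], [0, 0, 0, 36, 0, 0, 0], [0, 0, 0, 36, 0, 0, 0], [0, 0, 0, 36, 0, 0, 0], [0, 0, 0, 36, 0, 0, 0], [0, 0, 0, 36, 0, 0, 0], [0, 0, 0, 36, 0, 0, 0], [0, 0, 0, 36, 0, 0, 0], [0, 0, 0, 36, 0, 0, 0]])

```text
clock: 5.13
eef_pos: [0.5475, -0.0032, 0.336]
ee_rot: [-179.6, 0.0, 90.0]
ft_force: [1.2, 0.1, -5.6]
gripper_width: 0.122
gripper_force: 68.6
```

>>> apply_moves(targets=[[0, 0, 0, 36, -5, 0, 0], [0, 0, 0, 36, -5, 0, 0], [0, 0, 0, 36, -10, 0, 0], [0, 0, 0, 36, -10, 0, 0], [0, 0, 0, 36, -10, 0, 0], [0, 0, 0, 30, -10, 0, 0], [0, 0, 0, 15, -10, 0, 0], [0, 0, 0.018, 0, -10, 0, 0], [0, 0, 0.018, 0, 0, 0, 0], [-0.05, 0, 0, 0, 0, 0, 0], [-0.09, 0, 0, 0, 0, 0, 0], [-0.09, 0, 0, 0, 0, 0, 0]])

```text
clock: 6.13
eef_pos: [0.4803, 0.218, 0.3373]
ee_rot: [166.8, 0.1, 87.7]
ft_force: [-0.2, -0.6, -4.7]
gripper_width: 0.12
gripper_force: 68.7
```

>>> apply_moves(targets=[[-0.09, 0, 0, 0, 0, 0, 0], [-0.09, 0, 0, 0, 0, 0, 0], [-0.09, 0, 0, 0, 0, 0, 0], [-0.08, 0, 0, 0, 0, 0, 0], [-0.031, 0, 0, 0, 0, 0, 0], [0, 0, 0, 0, 0, 0, 0], [0, 0, 0, 0, 0, 0, 0]])

```text
clock: 6.72
eef_pos: [0.4794, 0.2178, 0.3372]
ee_rot: [146.6, 0.3, 87.8]
ft_force: [-0.5, -0.5, -5.0]
gripper_width: 0.122
gripper_force: 68.8
```

```bash
cat > t.py <<'E'
from h import *
# intake frame estimate
c=np.array([0.5287,0.2192,0.1120]);A=R.from_euler("ZY",[np.radians(-2.1),-np.radians(35)]).as_matrix()
O=c+A@np.array([-.006,0,-.025])
def rep():
    s=ctrl.state();B=R.from_euler("xyz",s["ee_rot"],degrees=True).as_matrix()
    # filter axes: x=tool y, y=tool x, z=-tool z
    D=np.c_[A[:,1],A[:,0],-A[:,2]]
    print("q",s["q"].round(1),"F",s["ft_force"].round(1))
    print("tcp in intake mm",(A.T@(s["eef_pos"]-O)*1000).round(1),"rotvec tool needed",R.from_matrix(B.T@D).as_rotvec().round(4))
if __name__=="__main__":rep()
E
python3 t.py
```

```text
q [-42.5   6.2   0.7 130.1  52.8  28.9 -87.8] F [-0.5 -0.5 -5. ]
tcp in intake mm [ 94.8  -3.2 237.8] rotvec tool needed [-0.0272  0.0058  0.0008]
```

>>> apply_moves(targets=[[-0.027, 0.006, 0, 5, -20, 20, 0], [0, 0, 0, 0, -20, 25, 0], [0, 0, 0, 0, -20, 25, 0], [0, 0, 0, 0, -20, 25, 0], [0, 0, 0, 0, -15, 25, 0], [0, 0, 0, 0, 0, 15, 0], [0, 0, 0, 0, 0, 0, 0], [0, 0, 0, 0, 0, 0, 0]])

```text
clock: 7.38
eef_pos: [0.4848, 0.2214, 0.2025]
ee_rot: [144.9, 0.2, 87.6]
ft_force: [-0.5, 0.2, -4.6]
gripper_width: 0.122
gripper_force: 69.1
```

Run:
```python
from t import *
rep()
a=vision.snapshot("scene");b=vision.snapshot("side");w=vision.snapshot("wrist")
cv2.imwrite("pics/scene2.png",a);cv2.imwrite("pics/side2.png",b);cv2.imwrite("pics/wrist2.png",w)
z=np.zeros((600,800,3),np.uint8)
z[:600,:400]=cv2.resize(b[180:330,215:315],None,fx=4,fy=4,interpolation=cv2.INTER_CUBIC)
z[:480,400:]=cv2.resize(w[0:420,80:430],(400,480))
cv2.imwrite("pics/z2.png",z)
```

```text
q [ -44.3   21.5    2.5  138.3  104.1   23.8 -144.4] F [-0.5  0.2 -4.6]
tcp in intake mm [ 21.9   0.6 124.4] rotvec tool needed [ 0.0013  0.0057 -0.002 ]
```

View pics/z2.png

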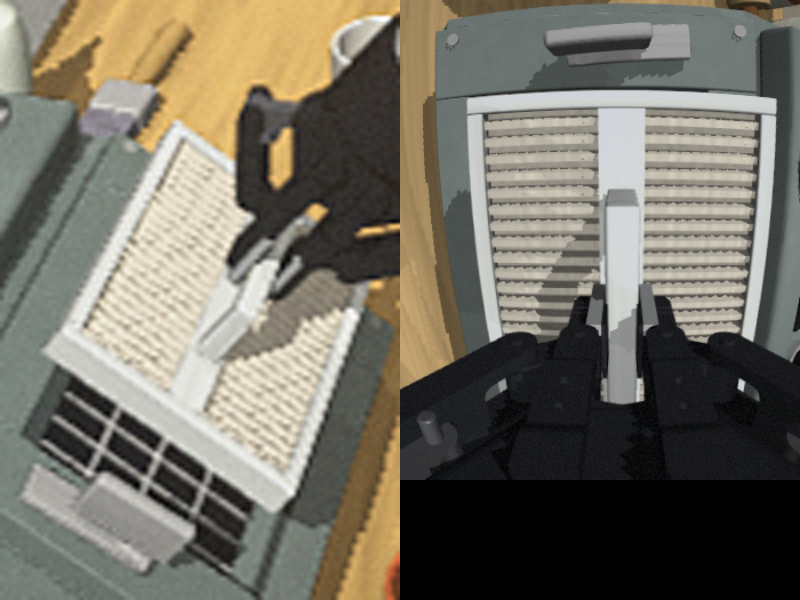

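>>> apply_moves(targets=[[0, 0, 0, 0, 0, -15, 0], [0, 0, 0, 0, 0, -25, 0], [0, 0, 0, 0, 0, -25, 0], [0, 0, 0.06, 0, 0, -15, 0], [0, 0, 0.12, 0, 0, 0, 0], [0, 0, 0.12, 0, 0, 0, 0], [0, 0, 0.12, 0, 0, 0, 0], [0, 0, 0.12, 0, 0, 0, 0]])

```text
clock: 8.2
eef_pos: [0.4375, 0.2238, 0.2701]
ee_rot: [148.8, -17.4, 61.3]
ft_force: [0.9, 0.0, -5.0]
gripper_width: 0.125
gripper_force: 69.1
```

```bash
python3 t.py
```

```text
q [ -52.8   10.8    5.9  139.    77.8   25.6 -151.9] F [ 0.9  0.  -5. ]
tcp in intake mm [ 21.9   1.2 206.9] rotvec tool needed [ 0.0051  0.001  -0.5483]
```

>>> apply_moves(targets=[[0, 0, -0.06, 0, 10, 0, 0], [0, 0, -0.12, 0, 0, 0, 0], [0, 0, -0.12, 0, 0, 0, 0], [0, 0, -0.12, 0, 0, 0, 0], [0, 0, -0.12, 0, 0, 0, 0], [0, 0, -0.12, 0, 0, 0, 0], [0, 0, -0.12, 0, 0, 0, 0], [0, 0, -0.12, 0, 0, 0, 0], [0, 0, -0.12, 0, 0, 0, 0], [0, 0, -0.12, 0, 0, 0, 0], [0, 0, -0.12, 0, 0, 0, 0], [0, 0, -0.12, 0, 0, 0, 0]])

```text
clock: 9.2
eef_pos: [0.4443, 0.2181, 0.2748]
ee_rot: [154.9, 25.7, 130.4]
ft_force: [0.4, 0.1, -4.3]
gripper_width: 0.121
gripper_force: 69.1
```

>>> apply_moves(targets=[[0, 0, -0.12, 0, 0, 0, 0], [0, 0, -0.12, 0, 0, 0, 0], [0, 0, -0.12, 0, 0, 0, 0], [0, 0, -0.12, 0, 0, 0, 0], [0, 0, -0.12, 0, 0, 0, 0], [0, 0, -0.12, 0, 0, 0, 0], [0, 0, -0.12, 0, 0, 0, 0], [0, 0, -0.12, 0, 0, 0, 0], [0, 0, -0.12, 0, 0, 0, 0], [0, 0, -0.12, 0, 0, 0, 0], [0, 0, -0.12, 0, 0, 0, 0], [0, 0, -0.12, 0, 0, 0, 0]])

```text
clock: 10.2
eef_pos: [0.4443, 0.2181, 0.2748]
ee_rot: [-155.1, 25.8, -135.5]
ft_force: [0.6, 0.5, -4.7]
gripper_width: 0.123
gripper_force: 69.1
```

>>> apply_moves(targets=[[0, 0, -0.12, 0, 0, 0, 0], [0, 0, -0.12, 0, 0, 0, 0], [0, 0, -0.12, 0, 0, 0, 0], [0, 0, -0.12, 0, 0, 0, 0], [0, 0, -0.12, 0, 0, 0, 0], [0, 0, -0.12, 0, 0, 0, 0], [0, 0, -0.12, 0, 0, 0, 0], [0, 0, 0, 0, 0, 0, 0], [0, 0, 0, 0, 0, 0, 0]])

```text
clock: 10.95
eef_pos: [0.4444, 0.2181, 0.2745]
ee_rot: [-144.8, 0.7, -93.5]
ft_force: [-0.2, 0.3, -4.6]
gripper_width: 0.124
gripper_force: 69.2
```

```bash
sed -i 's/D=np.c_\[A\[:,1\],A\[:,0\]/D=np.c_[-A[:,1],-A[:,0]/' t.py; python3 t.py
```

```text
q [-45.9  10.4  -0.5 138.3  77.1  26.5  60.1] F [-0.2  0.3 -4.6]
tcp in intake mm [ 30.2  -4.1 206.4] rotvec tool needed [-0.0042 -0.0035 -0.0265]
```

>>> apply_moves(targets=[[0, 0, -0.026, -2, 3, 8, 0], [0, 0, 0, 0, 3, 10, 0], [0, 0, 0, 0, 3, 10, 0], [0, 0, 0, 0, 3, 10, 0], [0, 0, 0, 0, 3, 10, 0], [0, 0, 0, 0, 3, 10, 0], [0, 0, 0, 0, 3, 10, 0], [0, 0, 0, 0, 3, 10, 0], [0, 0, 0, 0, 3, 10, 0], [0, 0, 0, 0, 3, 10, 0], [0, 0, 0, 0, 0, 8, 0], [0, 0, 0, 0, 0, 0, 0]])

```text
clock: 11.95
eef_pos: [0.4818, 0.2189, 0.169]
ee_rot: [-144.9, -0.2, -92.2]
ft_force: [-1.3, 0.9, -5.0]
gripper_width: 0.125
gripper_force: 69.2
```

```bash
python3 t.py
```

```text
q [-38.8  25.8  -4.5 139.9 113.6  28.5  25.3] F [-1.3  0.9 -5. ]
tcp in intake mm [ 0.3 -2.1 98.6] rotvec tool needed [-0.0022 -0.0042  0.0011]
```

```bash
cat > f.py <<'E'
from t import *
def proj(name,P):
    c=vision.get_calibration(name);K=c["camera_matrix"]
    p=R.from_euler("xyz",c["attitude"],degrees=True).inv().apply(np.atleast_2d(P)-c["xyz"])*[1,-1,-1]
    return (p@K.T)[:,:2]/p[:,2:]
def frame():
    s=ctrl.state();B=R.from_euler("xyz",s["ee_rot"],degrees=True).as_matrix()
    F=np.c_[-B[:,1],-B[:,0],-B[:,2]]   # as intake axes
    return s["eef_pos"]+F@np.array([0,.002,-.0565]),F
if __name__=="__main__":
    o,F=frame()
    cr=np.array([[x*.07,y*.095,.02] for x,y in[(1,-1),(-1,-1),(-1,1),(1,1)]])
    for n in("scene","side"):
        im=vision.snapshot(n);cv2.imwrite(f"pics/{n}3.png",im)
        e=proj(n,o+cr@F.T);print(n,"expected",e.round(1).tolist())
        h=cv2.cvtColor(im,cv2.COLOR_BGR2HSV);m=((h[...,2]>150)&(h[...,1]<70)).astype(np.uint8)
        roi=np.zeros_like(m);cv2.fillConvexPoly(roi,cv2.convexHull((e.mean(0)+(e-e.mean(0))*1.3).astype(np.int32)),1)
        m&=roi
        m=cv2.morphologyEx(m,cv2.MORPH_OPEN,np.ones((2,2)))
        k,l,st,_=cv2.connectedComponentsWithStats(m)
        big=[i for i in range(1,k) if st[i,4]>150];print(st[big].tolist())
        hull=cv2.convexHull(np.argwhere(np.isin(l,big))[:,::-1].astype(np.int32))
        print("hull",cv2.approxPolyDP(hull,2.5,True)[:,0].tolist())
E
python3 f.py
```

```text
scene expected [[311.1, 237.5], [341.9, 232.7], [395.8, 282.8], [367.8, 293.6]]
[[312, 237, 85, 63, 1882]]
hull [[395, 287], [367, 299], [312, 244], [313, 240], [334, 237], [367, 252], [380, 264]]
side expected [[259.5, 223.0], [309.2, 259.0], [289.1, 317.8], [231.7, 277.6]]
[[229, 225, 78, 99, 3764]]
hull [[306, 270], [291, 317], [286, 323], [229, 286], [261, 225], [276, 226]]
```

Run:
```python
from f import *
z=np.zeros((600,800,3),np.uint8)
a=cv2.imread("pics/scene3.png");b=cv2.imread("pics/side3.png")
z[:600,:400]=cv2.resize(b[207:332,220:303.__int__()],(400,600),interpolation=cv2.INTER_CUBIC)
z[:400,400:]=cv2.resize(a[225:310,300:400],(400,340),interpolation=cv2.INTER_CUBIC)[:340].copy() if 0 else cv2.resize(a[225:325,300:400],(400,400),interpolation=cv2.INTER_CUBIC)
cv2.imwrite("pics/z3.png",z)
o,F=frame()
for zz in(0,.02):
  cr=np.array([[x*.07,y*.095,zz] for x,y in[(1,-1),(-1,-1),(-1,1),(1,1)]])
  e=proj("side",o+cr@F.T);print("side",((e-[220,207]+.5)*[400/83,4.8]).round(0).tolist())
  e=proj("scene",o+cr@F.T);print("scene",((e-[300,225]+.5)*4+[400,0]).round(0).tolist())
```

```text
File "<stdin>", line 4
    z[:600,:400]=cv2.resize(b[207:332,220:303.__int__()],(400,600),interpolation=cv2.INTER_CUBIC)
                                             ^
SyntaxError: invalid decimal literal
```

Run:
```python
from f import *
z=np.zeros((600,800,3),np.uint8)
a=cv2.imread("pics/scene3.png");b=cv2.imread("pics/side3.png")
z[:,:480]=cv2.resize(b[210:335,215:315],(480,600),interpolation=cv2.INTER_CUBIC)
z[:400,480:]=cv2.resize(a[225:325,310:390],(320,400),interpolation=cv2.INTER_CUBIC)
cv2.imwrite("pics/z3.png",z)
o,F=frame()
for zz in(0,.02):
  cr=np.array([[x*.07,y*.095,zz] for x,y in[(1,-1),(-1,-1),(-1,1),(1,1)]])
  e=proj("side",o+cr@F.T);print("side",((e-[215,210]+.5)*4.8).round(0).tolist())
  e=proj("scene",o+cr@F.T);print("scene",((e-[310,225]+.5)*4+[480,0]).round(0).tolist())
```

```text
side [[194.0, 89.0], [431.0, 259.0], [332.0, 542.0], [60.0, 352.0]]
scene [[471.0, 76.0], [595.0, 55.0], [808.0, 255.0], [695.0, 301.0]]
side [[217.0, 63.0], [455.0, 236.0], [359.0, 519.0], [84.0, 325.0]]
scene [[487.0, 51.0], [610.0, 32.0], [826.0, 232.0], [714.0, 275.0]]
```

View pics/z3.png

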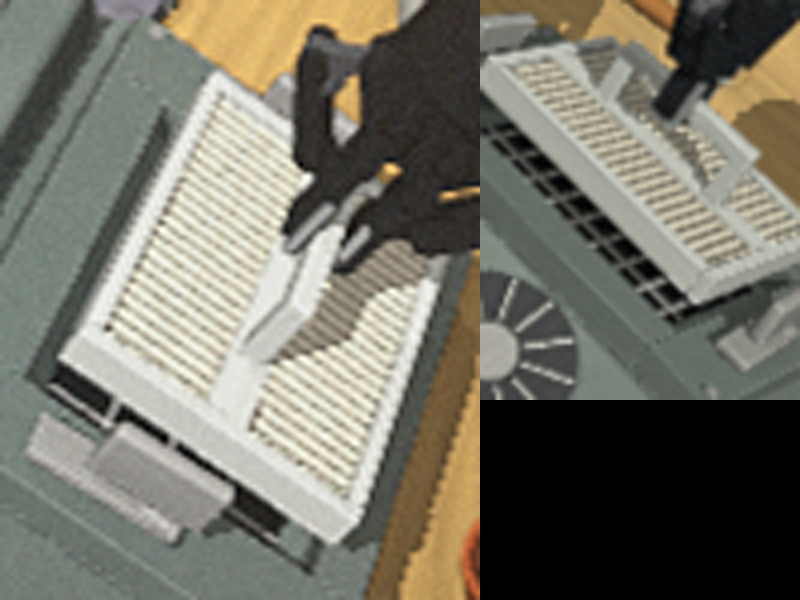

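```bash
python3 - <<'E'
from f import *
from scipy.optimize import least_squares
cr=np.array([[x*.074,y*.099,.02] for x,y in[(1,-1),(-1,-1),(-1,1),(1,1)]])
ms=np.array([[249,232.2],[299.6,270.6],[279.1,328.3],[220.6,288.5]])
mc=np.array([[301.4,250.4],[333.9,244.6]])
pv=np.array([[0,.123,.0285],[0,-.123,.0285]])
print("side res",(ms-proj("side",O+cr@A.T)).round(1).tolist());print("scene res",(mc-proj("scene",O+cr[:2]@A.T)).round(1).tolist())
f=lambda p:np.r_[(ms-proj("side",O+p[:3]*.001+cr@(R.from_euler('z',p[3],degrees=True).as_matrix()@A).T)).ravel(),(mc-proj("scene",O+p[:3]*.001+cr[:2]@(R.from_euler('z',p[3],degrees=True).as_matrix()@A).T)).ravel()]
r=least_squares(f,np.zeros(4),loss="soft_l1");print(r.x.round(2),"intake mm",(A.T@r.x[:3]).round(1),r.fun.round(1))
E
python3 t.py
```

```text
side res [[-0.0, -0.1], [-0.9, 1.3], [0.3, -2.4], [1.5, -0.7]]
scene res [[0.5, 0.5], [-0.0, 0.9]]
[-0.26  0.73  1.15  0.49] intake mm [0.4 0.7 1.1] [ 0.4  0.  -0.7  1.7 -0.3 -2.1  1.2 -0.8  0.4  0.4  0.1  1. ]
q [-38.9  25.6  -4.5 139.9 113.5  28.5  25.4] F [-1.  -0.2 -4.6]
tcp in intake mm [ 0.5 -2.  99.6] rotvec tool needed [-0.0031 -0.0036  0.002 ]
```

>>> apply_moves(targets=[[0, 0, 0, -0.7, 0, 8, 0], [0, 0, 0, 0, 0, 8, 0], [0, 0, 0, 0, 0, 4, 0], [0, 0, 0, 0, 0, 4, 0], [0, 0, 0, 0, 0, 4, 0], [0, 0, 0, 0, 0, 0, 0]])

```text
clock: 12.55
eef_pos: [0.4976, 0.2186, 0.1466]
ee_rot: [-144.8, -0.3, -92.1]
ft_force: [-0.3, -0.5, -4.8]
gripper_width: 0.119
gripper_force: 69.2
```

```bash
python3 t.py
```

```text
q [-36.1  29.3  -6.1 139.  118.8  30.2  21.3] F [-0.3 -0.5 -4.8]
tcp in intake mm [ 0.4 -1.8 71.2] rotvec tool needed [-0.0032 -0.0042  0.0034]
```

>>> apply_moves(targets=[[0, 0, 0, 0, 0, 3, 0], [0, 0, 0, 0, 0, 3, 0], [0, 0, 0, 0, 0, 3, 0], [0, 0, 0, 0, 0, 0, 0]])

```text
clock: 12.88
eef_pos: [0.5027, 0.2182, 0.1391]
ee_rot: [-144.8, -0.3, -92.1]
ft_force: [0.2, -0.0, -4.7]
gripper_width: 0.125
gripper_force: 69.1
```

```bash
python3 t.py
```

```text
q [-35.3  30.4  -6.5 138.7 120.3  30.8  20.3] F [ 0.2 -0.  -4.7]
tcp in intake mm [ 0.3 -1.9 62. ] rotvec tool needed [-0.003  -0.0045  0.0037]
```

In the recess with no contact; continue to the seat.

>>> apply_moves(targets=[[0, 0, 0, 0, 0, 2, 0], [0, 0, 0, 0, 0, 2, 0], [0, 0, 0, 0, 0, 1, 0], [0, 0, 0, 0, 0, 0, 0]])

```text
clock: 13.22
eef_pos: [0.5034, 0.2182, 0.1376]
ee_rot: [-144.6, -0.3, -91.9]
ft_force: [-17.0, -2.7, 24.3]
gripper_width: 0.124
gripper_force: 73.8
```

>>> apply_moves(targets=[[0, 0, 0, 0, 0, 1, 0], [0, 0, 0, 0, 0, 0, 0]])

```text
clock: 13.38
eef_pos: [0.5034, 0.2182, 0.1376]
ee_rot: [-144.6, -0.3, -91.9]
ft_force: [-22.6, -2.9, 33.3]
gripper_width: 0.124
gripper_force: 75.2
```

>>> apply_moves(targets=[[0, 0, 0, 0, 0, 1, 0], [0, 0, 0, 0, 0, 0, 0]])

```text
clock: 13.55
eef_pos: [0.5034, 0.2182, 0.1376]
ee_rot: [-144.5, -0.3, -91.8]
ft_force: [-27.0, -3.1, 43.1]
gripper_width: 0.122
gripper_force: 76.7
```

```bash
python3 t.py
```

```text
q [-34.8  30.7  -7.1 138.9 121.3  31.6  19.5] F [-27.   -3.1  43.1]
tcp in intake mm [-0.  -1.9 60.4] rotvec tool needed [-0.0088 -0.0011  0.0067]
```

>>> apply_moves(targets=[[0, 0, 0, 0, 0, -1.5, 0], [0, 0, 0, 0, 0, -1.5, 0], [0, 0, 0, 0, 0, -0.5, 0], [0, 0, 0, 0, 0, 0, 0]], grip_force=20)

```text
clock: 13.88
eef_pos: [0.5034, 0.2182, 0.1377]
ee_rot: [-144.7, -0.3, -92.0]
ft_force: [-9.7, -0.6, 11.5]
gripper_width: 0.123
gripper_force: 71.9
```

>>> apply_moves(targets=[[0, 0, 0, 0, 0, 0, 0.3], [0, 0, 0, 0, 0, 0, 0.6], [0, 0, 0, 0, 0, 0, 0.6], [0, 0, 0, 0, 0, 0, 0.6], [0, 0, 0, 0, 0, 0, 0.6]])

```text
clock: 14.3
eef_pos: [0.5052, 0.2184, 0.1368]
ee_rot: [-144.8, -0.3, -92.1]
ft_force: [-0.6, 0.2, 0.2]
gripper_width: 0.6
gripper_force: 0.0
```

>>> apply_moves(targets=[[0, 0, 0, 0, 0, -10, 0.6], [0, 0, 0, 0, 0, -15, 0.6], [0, 0, 0, 0, 0, -15, 0.6], [0, 0, 0, 0, 0, -15, 0.6], [0, 0, 0, 0, 0, -15, 0.6], [0, 0, 0, 0, 0, -15, 0.6], [0, 0, 0, 0, 0, -15, 0.6], [0, 0, 0, 0, 0, -15, 0.6], [0, 0, 0, 0, 0, 0, 0.6], [0, 0, 0, 0, 0, 0, 0.6]])

```text
clock: 15.13
eef_pos: [0.4385, 0.2215, 0.2311]
ee_rot: [-144.7, -0.3, -92.0]
ft_force: [-0.7, 0.2, 0.6]
gripper_width: 0.595
gripper_force: 0.0
```

Run:
```python
from f import *
rep()
b=vision.snapshot("side");w=vision.snapshot("wrist");cv2.imwrite("pics/side4.png",b);cv2.imwrite("pics/wrist4.png",w)
cal=vision.get_calibration("wrist");print(cal["xyz"],cal["attitude"])
z=np.zeros((600,800,3),np.uint8)
z[:420,:560]=w
z[:,560:]=cv2.resize(b[215:335,225:315][:, :48+0],(240,600)) if 0 else 0
s=cv2.resize(b[215:335,205:315],(480,524)) if 0 else cv2.resize(b[205:345,205:320],(240,292))
z[:292,560:]=s
cv2.imwrite("pics/z4.png",z)
```

```text
q [-47.2  15.7  -0.3 141.1  92.9  26.3  43.2] F [-0.7  0.2  0.6]
tcp in intake mm [  0.4  -1.  174.3] rotvec tool needed [-0.0046 -0.003   0.0035]
[0.36513053 0.15423289 0.33198953] [-15.69136366  35.17721654 178.14778117]
```

View pics/z4.png

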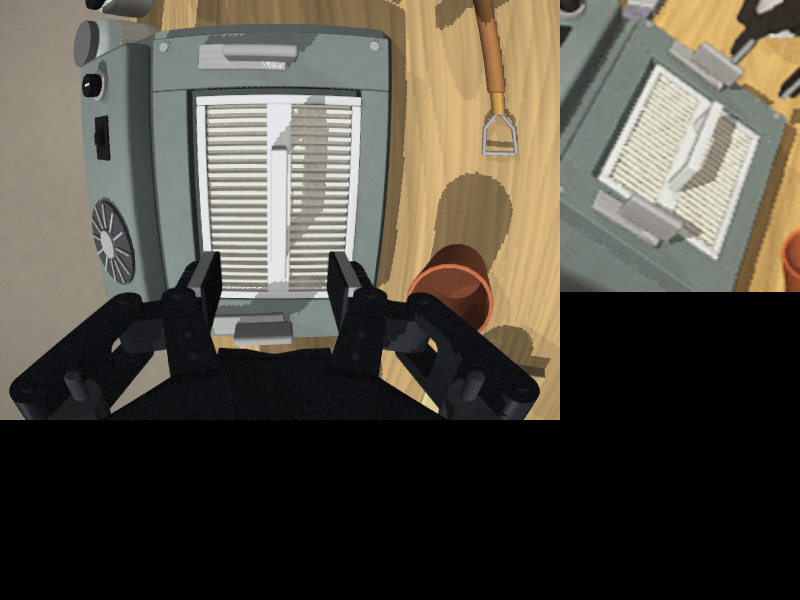

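```bash
cat > w.py <<'E'
from f import *
cal={"camera_matrix":vision.get_calibration("wrist")["camera_matrix"],"xyz":np.array([0.36513053,0.15423289,0.33198953]),"attitude":np.array([-15.69136366,35.17721654,178.14778117])}
def onI(u,v,z,name="wrist",cal=cal):
    o,d=ray(name,u,v,cal);o=A.T@(o-O);d=A.T@d
    return (o+d*(z-o[2])/d[2])*1000
if __name__=="__main__":
    for dz in(0,.0035):
        print("dz",dz)
        for n,u,v,z in[("filt",197,97,.02),("filt",360,97,.02),("filt",205,298,.02),("filt",352,296,.02),("screwUR",164,47,.022),("screwLR",375,46,.022),
          ("wR top near-right",297,45,.0565),("wR topL",225,45,.0565),("wR topR2",296,58,.0565),("wL r",293,336,.0565),("wL l",235,336,.0565),("rimR",190,90,.02),("rimLR",362,90,.02)]:
            print(n,onI(u,v,z+dz).round(1))
    im=cv2.imread("pics/wrist4.png");g=cv2.cvtColor(im,cv2.COLOR_BGR2GRAY)
    for y0,y1,x0,x1 in[(36,72,194,306),(312,348,208,300)]:
        m=(g[y0:y1,x0:x1]>128).astype(np.uint8)
        for r in m[::2]:print("".join(".#"[v] for v in r[::2]))
        print()
E
python3 w.py
```

```text
dz 0
filt [ 67.  -90.7  20. ]
filt [-72.6 -91.6  20. ]
filt [ 70.1 102.2  20. ]
filt [-78.1  99.5  20. ]
screwUR [  96.7 -137.5   22. ]
screwLR [ -85.5 -138.1   22. ]
wR top near-right [ -15.6 -126.5   56.5]
wR topL [  37.2 -127.    56.5]
wR topR2 [ -14.9 -116.4   56.5]
wL r [-17.2 119.9  56.5]
wL l [ 36.5 120.8  56.5]
rimR [ 73.2 -97.2  20. ]
rimLR [-74.3 -97.9  20. ]
dz 0.0035
filt [ 66.2 -90.4  23.5]
filt [-71.6 -91.3  23.5]
filt [ 69.2 100.1  23.5]
filt [-77.1  97.3  23.5]
screwUR [  95.5 -136.7   25.5]
screwLR [ -84.4 -137.2   25.5]
wR top near-right [ -15.4 -125.7   60. ]
wR topL [  36.7 -126.2   60. ]
wR topR2 [ -14.7 -115.7   60. ]
wL r [-16.9 117.2  60. ]
wL l [ 36. 118.  60.]
rimR [ 72.3 -96.8  23.5]
rimLR [-73.3 -97.5  23.5]
.######.............#...................................
#######.................................................
######..................................................
#####...................................................
################.###################....................
###################################################.....
############
[... 818 characters left out ...]
############...............#.........#####
...#############..................##.#...#####
...############............................###
...###########.............................###
..############.............................###
..############.............................###
..############.............................###
..############.............................###
..###########..............................###
..###########..............................#.#
..###########...................##########....
...#######################################....
...#######################################....
...###################################........
....######################....................
```

>>> apply_moves(targets=[[0, 0, -0.06, -15, 0, 0, 0.7], [0, 0, 0, -25, 0, 0, 0.7], [0, 0, 0, -25, 0, 0, 0.7], [0, 0, 0, -25, 0, 0, 0.7], [0, 0, 0, -25, 0, 0, 0.7], [0, 0, 0, -10, 0, 0, 0.7], [0, 0, -0.12, 0, 0, 0, 0.7], [0, 0, -0.12, 0, 0, 0, 0.7], [0, 0, -0.12, 0, 0, 0, 0.7], [0, 0, -0.12, 0, 0, 0, 0.7], [0, 0, -0.12, 0, 0, 0, 0.7], [0, 0, -0.12, 0, 0, 0, 0.7]])

```text
clock: 16.23
eef_pos: [0.4379, 0.3444, 0.2251]
ee_rot: [-153.9, -24.4, -52.7]
ft_force: [0.4, -0.0, -0.5]
gripper_width: 0.699
gripper_force: 0.0
```

>>> apply_moves(targets=[[0, 0, -0.12, 0, 0, 0, 0.7], [0, 0, -0.12, 0, 0, 0, 0.7], [0, 0, -0.12, 0, 0, 0, 0.7], [0, 0, -0.12, 0, 0, 0, 0.7], [0, 0, -0.12, 0, 0, 0, 0.7], [0, 0, -0.12, 0, 0, 0, 0.7], [0, 0, -0.06, 0, 0, 0, 0.7], [0, 0, 0, 0, 0, 0, 0.7], [0, 0, 0, 0, 0, 0, 0.7]])

```text
clock: 16.98
eef_pos: [0.4377, 0.3448, 0.2254]
ee_rot: [-180.0, -35.2, -2.7]
ft_force: [-0.8, 0.9, -0.2]
gripper_width: 0.699
gripper_force: 0.0
```

```bash
python3 t.py
python3 - <<'E'
from w import *
c=vision.get_calibration("wrist");im=vision.snapshot("wrist");cv2.imwrite("pics/wrist5.png",im)
# project left wing expected region and print ascii
g=cv2.cvtColor(im,cv2.COLOR_BGR2GRAY)
K=c["camera_matrix"]
def pw(p):
    d=R.from_euler("xyz",c["attitude"],degrees=True).inv().apply(O+A@(np.array(p)/1000)-c["xyz"])*[1,-1,-1]
    t=np.arctan2(np.hypot(d[0],d[1]),d[2]);r=np.hypot(d[0],d[1]);return K[0,2]+K[0,0]*t*d[0]/r,K[1,2]+K[0,0]*t*d[1]/r
for p in[(-18,123,56.5),(38,123,56.5),(62,123,28.5),(0,123,28.5)]:print(p,np.round(pw(p),1))
E
```

```text
q [-51.7  21.7  -8.3 130.8  76.9  34.5 139.8] F [-0.8  0.9 -0.2]
tcp in intake mm [ -7.2 122.2 172.6] rotvec tool needed [ 0.0027 -0.0071  1.5618]
(-18, 123, 56.5) [272.7 223.7]
(38, 123, 56.5) [271.9 151.6]
(62, 123, 28.5) [271.6 119.1]
(0, 123, 28.5) [272.4 192.9]
```

Run:
```python
from h import *
g=cv2.cvtColor(cv2.imread("pics/wrist5.png"),cv2.COLOR_BGR2GRAY)
for r in range(100,250,6):print(r,g[r,236:312:4])
```

```text
100 [119 121 127 125 127 129 128 124 124 123 127 124 127 126 129 127 120 123
 126]
106 [122 122 125 125 125 123 128 123 124 125 125 126 124 125 123 125  81  82
  80]
112 [120 123 124 124 126 127 125 126 126 123 126 127 125 126 123 123  81  80
  81]
118 [122 120 124 125 127 123 123 115 130 165 175 125 126 125 126 123  91 215
 214]
124 [122 122 127 129 125 170 161 168 161 168 168  80  91 123 125 126  79 215
 215]
130 [118 122 125 121 117 169 166 166 160 166 166  90  88  90 122 123  66 214
 216]
136 [120 119 125 122 121 165 165 164 163 165 168  95  88  90 124 127  52 215
 215]
142 [124 124 127 120 122 168 165 164 166 166 163 112  87  90 125 124  53 215
 216]
148 [118 122 122 120 123 166 166 157 129 139 162 139  87  89 123 128  49 217
 216]
154 [121 122 124 121 120 162 159 167 165 125 118 116  92  88 127 126  53 215
 217]
160 [119 123 125 120 119 157 158 160 166 133 116 118  92  87 124 124  47 213
 214]
166 [119 121 122 118 121 128 159 162 164 143 118 115  88  88  91  88  48 216
 217]
172 [119 119 122 121 119 132 162 163 164 152 102 116  89  88  89  88  43 154
 215]
178 [123 121 127 119 
[... 274 characters left out ...]
09 119 101  88  87  87  49 155
 160]
202 [124 122 110 117 119 119 160 176 159 163 118 110 102  87  87  88  58 152
 156]
208 [120 119 124 119 120 120 119 116 157 158 126  85  85  88  90  88  56 153
 160]
214 [121 121 115 117 119 119 119 118 153 160 133 124  89  86  91  86  67 150
 155]
220 [120 121 111 116 117 115 119 118 149 158 139 123 123  86  84  87  67 154
 154]
226 [122 118 113 119 119 116 118 118 128 124 125 120 122 121  88  87  72 153
 150]
232 [121 120 120 117 121 118 119 121 124 120 123 119 120 122 124 124 139 153
 156]
238 [120 120 120 114 118 117 123 123 123 124 123 124 123 122 123 122 168 214
 182]
244 [121 116 122 122 116 121 122 122 120 124 125 125 124 125 124 123 171 213
 168]
```

>>> apply_moves(targets=[[0, 0, 0, 4, -1, 15, 0.7], [0, 0, 0, 4, -1, 20, 0.7], [0, 0, 0, 0, 0, 20, 0.7], [0, 0, 0, 0, 0, 20, 0.7], [0, 0, 0, 0, 0, 12, 0.7], [0, 0, 0, 0, 0, 10, 0.7], [0, 0, 0, 0, 0, 0, 0.7], [0, 0, 0, 0, 0, 0, 0.7]])

```text
clock: 17.7
eef_pos: [0.4999, 0.3447, 0.1508]
ee_rot: [180.0, -35.1, -2.6]
ft_force: [-0.6, -0.2, 0.4]
gripper_width: 0.703
gripper_force: 0.0
```

```bash
python3 t.py
```

```text
q [-47.8  31.7  -5.4 128.6  94.6  30.9 126.4] F [-0.6 -0.2  0.4]
tcp in intake mm [  0.9 124.4  75.9] rotvec tool needed [ 0.0024 -0.0062  1.5631]
```

>>> apply_moves(targets=[[0, 0, 0, 0, 0, 7, 0.7], [0, 0, 0, 0, 0, 7, 0.7], [0, 0, 0, 0, 0, 6, 0.7], [0, 0, 0, 0, 0, 0, 0.3], [0, 0, 0, 0, 0, 0, 0], [0, 0, 0, 0, 0, 0, 0], [0, 0, 0, 0, 0, 0, 0], [0, 0, 0, 0, 0, 0, 0], [0, 0, 0, 0, 0, 0, 0]], grip_force=25)

```text
clock: 18.45
eef_pos: [0.5111, 0.3436, 0.1352]
ee_rot: [180.0, -35.2, -2.6]
ft_force: [-0.5, -2.5, 2.6]
gripper_width: 0.112
gripper_force: 26.2
```

```bash
python3 t.py
```

```text
q [-46.8  33.7  -5.4 128.1  98.2  30.9 123.5] F [-0.5 -2.5  2.6]
tcp in intake mm [  1.1 123.7  56.7] rotvec tool needed [ 0.0018 -0.0071  1.5639]
```

>>> apply_moves(targets=[[0, 0, 0.06, 0, 0, 0, 0], [0, 0, 0.12, 0, 0, 0, 0], [0, 0, 0.12, 0, 0, 0, 0], [0, 0, 0.12, 0, 0, 0, 0], [0, 0, 0.12, 0, 0, 0, 0], [0, 0, 0.12, 0, 0, 0, 0], [0, 0, 0.12, 0, 0, 0, 0]])

```text
clock: 19.03
eef_pos: [0.511, 0.3434, 0.1351]
ee_rot: [-153.5, -24.1, -53.4]
ft_force: [-1.7, -3.2, 2.0]
gripper_width: 0.111
gripper_force: 26.1
```

>>> apply_moves(targets=[[0, 0, 0.12, 0, 0, 0, 0], [0, 0, 0.12, 0, 0, 0, 0], [0, 0, 0.12, 0, 0, 0, 0], [0, 0, 0.12, 0, 0, 0, 0], [0, 0, 0.12, 0, 0, 0, 0], [0, 0, 0.12, 0, 0, 0, 0], [0, 0, 0.08, 0, 0, 0, 0], [0, 0, 0, 0, 0, 0, 0], [0, 0, 0, 0, 0, 0, 0]])

```text
clock: 19.78
eef_pos: [0.5107, 0.3435, 0.1349]
ee_rot: [-144.9, 0.2, -93.0]
ft_force: [-3.5, -4.0, 4.0]
gripper_width: 0.112
gripper_force: 26.2
```

```bash
python3 t.py
```

```text
q [-38.8  34.4 -16.2 127.8  97.2  36.8  35.5] F [-3.5 -4.   4. ]
tcp in intake mm [  0.7 123.5  56.7] rotvec tool needed [-0.0024 -0.0061 -0.0152]
```

>>> apply_moves(targets=[[0, 0, 0, 0, 0, 0, 0.3], [0, 0, 0, 0, 0, 0, 0.7], [0, 0, 0, 0, 0, 0, 0.7], [0, 0, 0, 0, 0, -10, 0.7], [0, 0, 0, 0, 0, -20, 0.7], [0, 0, 0, 0, 0, -20, 0.7], [0, 0, 0, 0, 0, -10, 0.7], [0, 0, 0, 20, 0, 0, 0.7], [0, 0, 0, 25, 0, 0, 0.7], [0, 0, 0, 25, 0, 0, 0.7], [0, 0, 0, 25, 0, 0, 0.7], [0, 0, 0, 25, 0, 0, 0.7]])

```text
clock: 20.78
eef_pos: [0.4707, 0.2265, 0.1837]
ee_rot: [-144.8, 0.4, -92.9]
ft_force: [0.3, -0.3, -0.7]
gripper_width: 0.699
gripper_force: 0.0
```

```bash
python3 t.py
```

```text
q [-31.9  24.1 -15.7 139.6 104.9  32.6  32.1] F [ 0.3 -0.3 -0.7]
tcp in intake mm [ -0.6   5.2 117.2] rotvec tool needed [-0.0038 -0.0022 -0.0148]
```

>>> apply_moves(targets=[[0, 0, 0, 20, 0, 3, 0.7], [0, 0, 0, 22, 0, 4, 0.7], [0, 0, 0, 22, 0, 4, 0.7], [0, 0, 0, 22, 0, 4, 0.7], [0, 0, 0, 22, 0, 4, 0.7], [0, 0, 0, 18, 0, 1, 0.7], [0, 0, 0, 0, 0, 0, 0.7], [0, 0, 0, 0, 0, 0, 0.7]])

```text
clock: 21.45
eef_pos: [0.4749, 0.1444, 0.1526]
ee_rot: [-145.8, -1.1, -92.2]
ft_force: [-0.4, -0.7, -0.0]
gripper_width: 0.701
gripper_force: 0.0
```

```bash
python3 t.py
```

```text
q [  4.3  34.4 -50.9 143.6 109.7  49.9  39.2] F [-0.4 -0.7 -0. ]
tcp in intake mm [-12.5 -76.7  87.6] rotvec tool needed [ 0.0148 -0.0169  0.0096]
```

>>> apply_moves(targets=[[0, 0, 0, 0, 0, -8, 0.7], [-0.06, 0, 0, 0, 0, -8, 0.7], [-0.08, 0, 0, 0, 0, -8, 0.7], [-0.08, 0, 0, 0, -3, -8, 0.7], [-0.08, 0, 0, 0, -5, -8, 0.7], [0, 0, 0, 0, 0, 0, 0.7], [0, 0, 0, 0, 0, 0, 0.7]])

```text
clock: 22.03
eef_pos: [0.4637, 0.1464, 0.1899]
ee_rot: [-161.4, -1.6, -92.1]
ft_force: [0.2, -0.0, 0.3]
gripper_width: 0.702
gripper_force: 0.0
```

```bash
python3 t.py
```

```text
q [ 16.8  29.7 -60.5 134.   72.8  40.4  78.8] F [ 0.2 -0.   0.3]
tcp in intake mm [ -0.3 -75.1 124.6] rotvec tool needed [ 0.286  -0.0246  0.0118]
```

>>> apply_moves(targets=[[0, 0, 0, 10, 0, 0, 0.7], [0, 0, 0, 12, 0, 0, 0.7], [0, 0, 0, 12, 0, 0, 0.7], [0, 0, 0, 12, 0, 0, 0.7], [0, 0, 0.06, 0, 0, 0, 0.7], [0, 0, 0.1, 0, 0, 0, 0.7], [0, 0, 0.1, 0, 0, 0, 0.7], [0, 0, 0.1, 0, 0, 0, 0.7]])

```text
clock: 22.7
eef_pos: [0.4585, 0.0984, 0.1888]
ee_rot: [-162.4, 4.8, -111.9]
ft_force: [-0.2, 0.8, -0.1]
gripper_width: 0.701
gripper_force: 0.0
```

```bash
cat > g.py <<'E'
import sys
from t import *
def goal(p,phi,a):
    """target TCP p (mm, intake), button angle phi from open (rad, anticlockwise), lean a (deg) along the wing"""
    s=ctrl.state();B=R.from_euler("xyz",s["ee_rot"],degrees=True).as_matrix()
    M=np.array([[-np.cos(np.radians(a)),0,-np.sin(np.radians(a))],[0,1,0],[np.sin(np.radians(a)),0,-np.cos(np.radians(a))]])
    D=A@R.from_euler("z",phi).as_matrix()@M
    print("q",s["q"].round(1),"F",s["ft_force"].round(1),"tcp",(A.T@(s["eef_pos"]-O)*1000).round(1))
    print("turn",R.from_matrix(B.T@D).as_rotvec().round(3),"shift",(B.T@(O+A@np.array(p)/1000-s["eef_pos"])*1000).round(1))
goal(eval(sys.argv[1]),float(sys.argv[2]),float(sys.argv[3]))
E
python3 g.py "[1,-122,100]" 0 16
```

```text
q [ 22.1  27.3 -58.4 136.3  73.   35.6  62.9] F [-0.2  0.8 -0.1] tcp [  -3.8 -123.3  125.6]
turn [-0.014 -0.029  1.217] shift [ -5.9 -10.6  23.1]
```

>>> apply_moves(targets=[[0, 0, 0.1, 0, 0, 0, 0.7], [0, 0, 0.12, 0, 0, 0, 0.7], [0, 0, 0.12, 0, 0, 0, 0.7], [0, 0, 0.12, 0, 0, 0, 0.7], [0, 0, 0.12, 0, 0, 0, 0.7], [0, 0, 0.12, 0, 0, 0, 0.7], [0, 0, 0.12, 0, 0, 0, 0.7], [0, 0, 0.12, 0, 0, 0, 0.7], [0, 0, 0.12, 0, 0, 0, 0.7], [0, 0, 0.12, 0, 0, 0, 0.7], [0, 0, 0.04, 0, 0, 0, 0.7], [0, 0, 0, 0, 0, 0, 0.7]])

```text
clock: 23.7
eef_pos: [0.4585, 0.0987, 0.189]
ee_rot: [-178.5, 18.2, 178.0]
ft_force: [-0.3, -0.1, -0.4]
gripper_width: 0.7
gripper_force: 0.0
```

```bash
python3 g.py "[1,-122,75]" 0 16
```

```text
q [ 16.3  24.3 -49.9 136.4  70.8  30.7  -4.6] F [-0.3 -0.1 -0.4] tcp [  -3.7 -123.   125.8]
turn [-0.027 -0.015  0.001] shift [-19.2   2.2  47.2]
```

>>> apply_moves(targets=[[-0.027, -0.015, 0, -5, 1, 11, 0.7], [0, 0, 0, -5, 1, 12, 0.7], [0, 0, 0, -5, 0, 12, 0.7], [0, 0, 0, -4, 0, 12, 0.7], [0, 0, 0, 0, 0, 0, 0.7], [0, 0, 0, 0, 0, 0, 0.7]])

```text
clock: 24.2
eef_pos: [0.4923, 0.0999, 0.1507]
ee_rot: [179.9, 19.0, 178.0]
ft_force: [0.5, 0.1, -0.1]
gripper_width: 0.702
gripper_force: 0.0
```

```bash
python3 g.py "[2,-121.5,58]" 0 16
```

```text
q [ 14.3  30.3 -45.9 135.2  83.5  29.6 -13.8] F [ 0.5  0.1 -0.1] tcp [   2.  -120.6   75.1]
turn [ 0.002 -0.001  0.001] shift [-4.7 -0.9 16.4]
```

>>> apply_moves(targets=[[0, 0, 0, -2, -1, 6, 0.7], [0, 0, 0, -2, 0, 6, 0.7], [0, 0, 0, -1, 0, 4, 0.7], [0, 0, 0, 0, 0, 0, 0.3], [0, 0, 0, 0, 0, 0, 0], [0, 0, 0, 0, 0, 0, 0], [0, 0, 0, 0, 0, 0, 0], [0, 0, 0, 0, 0, 0, 0], [0, 0, 0, 0, 0, 0, 0]], grip_force=25)

```text
clock: 24.95
eef_pos: [0.5034, 0.0977, 0.1385]
ee_rot: [180.0, 19.1, 177.8]
ft_force: [-1.5, -3.4, 4.3]
gripper_width: 0.107
gripper_force: 28.3
```

```bash
python3 g.py "[2,-121.5,58]" 0.785 16;python3 g.py "[2,-121.5,58]" 1.571 16
```

```text
q [ 14.   32.3 -45.  134.5  86.7  30.2 -15.9] F [-1.5 -3.4  4.3] tcp [   4.1 -122.3   58.6]
turn [ 0.216  0.002 -0.756] shift [1.9 0.8 1.2]
q [ 14.   32.3 -45.  134.5  86.7  30.2 -15.9] F [-1.5 -3.4  4.3] tcp [   4.1 -122.3   58.6]
turn [ 0.431  0.002 -1.512] shift [1.9 0.8 1.2]
```

>>> apply_moves(targets=[[0.016, 0, -0.054, 0, 0.2, 0, 0], [0.031, 0, -0.108, 0, 0.3, 0, 0], [0.031, 0, -0.108, 0, 0.3, 0, 0], [0.031, 0, -0.108, 0, 0.3, 0, 0], [0.031, 0, -0.108, 0, 0.3, 0, 0], [0.031, 0, -0.108, 0, 0.3, 0, 0], [0, 0, 0, 0, 0, 0, 0]])

```text
clock: 25.53
eef_pos: [0.5031, 0.0994, 0.1382]
ee_rot: [-159.8, 12.9, -147.1]
ft_force: [-2.6, -4.1, 6.5]
gripper_width: 0.115
gripper_force: 28.4
```

```bash
python3 g.py "[1,-119,58]" 1.571 16
```

```text
q [  5.6  33.2 -43.  134.3  85.8  41.4  12.5] F [-2.6 -4.1  6.5] tcp [   3.7 -120.6   58.6]
turn [ 0.258 -0.    -0.914] shift [1.  2.9 0.9]
```

>>> apply_moves(targets=[[0.03, 0, -0.108, 0, 0.3, 0, 0], [0.03, 0, -0.108, 0, 0.3, 0, 0], [0.03, 0, -0.108, 0, 0.3, 0, 0], [0.03, 0, -0.108, 0, 0.3, 0, 0], [0.03, 0, -0.108, 0, 0.3, 0, 0], [0.03, 0, -0.108, 0, 0.3, 0, 0], [0.03, 0, -0.108, 0, 0.3, 0, 0], [0.03, 0, -0.108, 0, 0.3, 0, 0], [0.018, 0, -0.06, 0, 0, 0, 0], [0, 0, 0, 0, 0, 0, 0], [0, 0, 0, 0, 0, 0, 0]])

```text
clock: 26.45
eef_pos: [0.5014, 0.1005, 0.137]
ee_rot: [-144.1, -13.0, -101.2]
ft_force: [-2.1, -3.7, 4.4]
gripper_width: 0.11
gripper_force: 28.1
```

```bash
python3 g.py "[1,-119,58]" 1.571 16
```

```text
q [ -5.9  36.1 -38.6 139.5  99.3  55.8  43.8] F [-2.1 -3.7  4.4] tcp [   1.5 -119.6   58.6]
turn [0.003 0.003 0.003] shift [-0.8  0.5  0.4]
```

>>> apply_moves(targets=[[0, 0, 0, 0, 0, 0, 0.3], [0, 0, 0, 0, 0, 0, 0.7], [0, 0, 0, 0, 0, 0, 0.7], [0, 0, 0, 0, 0, -10, 0.7], [0, 0, 0, 0, 0, -15, 0.7], [0, 0, 0, 0, 0, -20, 0.7], [0, 0, 0, 0, 0, -20, 0.7], [0, 0, 0, 0, 0, -20, 0.7], [0, 0, 0, 0, 0, -20, 0.7], [0, 0, 0, 0, 0, -20, 0.7], [0, 0, 0, 0, 0, 0, 0.7], [0, 0, 0, 0, 0, 0, 0.7]])

```text
clock: 27.45
eef_pos: [0.4344, 0.1394, 0.2364]
ee_rot: [-144.1, -12.9, -100.9]
ft_force: [0.2, -0.3, -0.0]
gripper_width: 0.7
gripper_force: 0.0
```

```bash
python3 g.py "[1,-119,58]" 1.571 16
cat > v.py <<'E'
from f import *
im=vision.snapshot("side");cv2.imwrite("pics/side6.png",im);g=cv2.cvtColor(im,cv2.COLOR_BGR2GRAY)
w=vision.snapshot("wrist");cv2.imwrite("pics/wrist6.png",w);c=vision.get_calibration("wrist");K=c["camera_matrix"]
def pw(p):
    d=R.from_euler("xyz",c["attitude"],degrees=True).inv().apply(O+A@(np.array(p)/1000)-c["xyz"])*[1,-1,-1]
    r=np.hypot(d[0],d[1]);t=np.arctan2(r,d[2]);return K[0,2]+K[0,0]*t*d[0]/r,K[1,2]+K[0,0]*t*d[1]/r
# rectified view (plane Z=56.5 wing tops) of face, 2 mm per cell, from side and wrist
def rect(n,im,z,xs,ys):
    P=np.array([[x,y,z] for x in xs for y in ys],float)
    uv=np.array([pw(p) for p in P]) if n=="wrist" else proj(n,O+(P/1000)@A.T)
    m=uv.astype(np.float32).reshape(len(xs),len(ys),2)
    return cv2.remap(cv2.cvtColor(im,cv2.COLOR_BGR2GRAY),m,None,cv2.INTER_LINEAR)
def show(n,im,z,xs,ys):
    print(n,z,"rows X",xs[0],"->",xs[-1],"cols Y",ys[0],"->",ys[-1])
    for r in rect(n,im,z,xs,ys):print("".join(" .:-=+*#%@"[min(9,v//26)] for v in r))
xs=np.arange(60,-61,-5)
show("side",im,.0+57,xs,np.arange(145,59,-2)); show("wrist",w,57,xs,np.arange(145,59,-2)); show("wrist",w,57,xs,np.arange(-60,-146,-2)); show("side",im,57,xs,np.arange(-60,-146,-2))
E
python3 v.py
```

```text
q [ -9.4  20.8 -45.1 139.8  77.8  53.4  56.1] F [ 0.2 -0.3 -0. ] tcp [  2.6 -83.2 179.2]
turn [0.    0.008 0.005] shift [  2.    1.6 126.4]
side 57.0 rows X 60 -> -60 cols Y 145 -> 61
=====++#%%%#*#%%##%%##%%*#%%*%%#*%%##%%##%%
======+*@%%%##%%#*%%##%%*#%%#%%%#%%##%%##@%
======+#%%%#*=#%##%%**%%##%%*%%##%%##%%##%%
======+*%%%#+*%@#*%%##%%##%%##%#*%%##%%##%%
======+#%%%#*+#%#*%%*#%%##%#*#%##%%##%%##%%
======+#%%%#**#@##%%**%%*#%%*#%##%%##%%*#%%
======+#%%%#**%%#*%%*#%%*#%%##%#*%%##%%##%#
======+*@%%#**#@%#%%#*%%##%%*#%%#%%##%%##%#
======++#%##**#%%*%%##%%*#%%##@%#%%##%%##@%
%%%##************************####%%%%%%##%%
===================+++*******#%##*+**#%%%%%
*++++++++++++++=+==+++====+++*########%##**
++**##***************************##########
::::----==+===============+==+**==+=++***##
::--::-=+++++==++=++==++==+++#@#*#@*=++==++
===-:::-+++++==++=++==++==++==+**%%##%%==++
=====---+++++==*+==+==++==++==+++#@##%%##%*
=======*%@%#*+*#*=**++*#+*##+*#*#%%##%%##%%
======+*%%%#**#@###%**%%**%%#%%%*#%##%@%#%%
=======*%%%#**%%#*%%#*%%##%%*#%%#%%%#%%%#%%
=+====+*%%%%#*#%#*#%##%%##%%##%%#%%%
[... 2915 characters left out ...]
*********#%%%%%#*+++**#####*************
**++++=======================+++***********
=+++++++**********+*******************+****
+=------===++*###**************************
-----::---:::----:---==++++++**+++++++***+*
+===-----------------=+********************
+=======-------------=+********************
===========----------=+************#*******
+============++=====++***###########*******
+===================++*###########******###
+========+++=====+===+**###################
=========++++==++========+*####***#########
+=====++++=========+++==-=--==+**##########
+====++++++==++=++=====-==-----=++********#
++==+++++===+======++++*****************#**
+==========+========+++********************
```

```bash
python3 -c "
from h import *
print(order.hand_in())"
```

```text
the job is handed in; nothing more can be done
None
```

The filter is in the intake, handle outward and turned half round, and both turnbuttons are turned square across its edges; I handed the job in at about 27.5 s, and no verdict came back. The last camera check showed both buttons closed with the gripper clear. I judged the filter flat from the seat contact and from the buttons swinging freely over it, not from a direct measurement.

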